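# Seat the strainer drawer and set the chocolate feed valve

### The arm

A 6-joint arm with a two-finger parallel gripper is mounted at the origin on a cart in front of the work surface, level with it; the furniture and walls round the work are solid. World frame = base frame: x ahead of the robot, y to its left, z up, the work surface at z = 0. Lengths are in m, angles in rad, forces in N, time in s.
With the tool pointing down it reaches from about 0.35 to 0.975 m from the base axis. Payload 4.9 kg.
Tool frame: the origin (TCP) lies between the finger pads, 19 mm behind the fingertips; this is the grasp point; z points along the fingers, y is the line along which they close (so a half turn about z gives the same grasp; the last joint's range is limited). The gripper opens to 85 mm and grips with 20 to 120 N. Pads are 22 mm wide; open, the fingers measure 114 mm over their backs; the gripper's body (76 mm by 85 mm) begins 54 mm behind the grasp point. The pads swing forward as they close: fully open they stand 13 mm farther back than shut.
Start: joints at [1.087, 0.053, 1.613, -0, 1.476, -0.119], TCP at [0.223, 0.584, 0.25] pointing down, gripper open.
Joint ranges: [-3.01, 3.01], [-1.01, 2.22], [0.06, 2.58], [-1.02, 4.17], [0.09, 2.62], [-3.14, 3.14]. Speed limits (rad/s): [2.57, 2.57, 3.14, 3.14, 3.14, 3.14].

### API

Orientations are given as a unit quaternion [w, x, y, z].
In Python, from plant import manip, grab_frame, calibration, job_done gives the robot as it stands.
- The arm moves only by the tool send_rows, never from a script. Its argument "rows" is a list of rows, each an object of numbers: "x", "y", "z": the shift along the tool's x, y, z normalised to -1 to 1, where 1 is 15 cm; "wx", "wy", "wz": the turn, a rotation vector about the tool's x, y, z normalised to -1 to 1, where 1 is pi/4 rad; "hand": the opening, from -1 (shut) to 1 (fully open). In form: [{"x": .., "y": .., "z": .., "wx": .., "wy": .., "wz": .., "hand": ..}, ...]. A call has exactly 10 rows; each row shifts and turns the commanded pose from where the row before left it, along the tool's axes as they then stand; what a row does not reach is not made up. A row lasts 1/12 s, in which the tool goes at most 41.7 mm and 7.16 degrees, less where a joint would pass 70% of its speed; a pose out of reach is approached as far as the arm can. A call with a number of a shift or a turn outside -1 to 1 is refused whole. A call with a gripper value outside its range is refused whole. The fingers move at their own pace and stop on an object; the grip force is fixed at half the most. Time passes only in rows, so rows that do not move let the fingers close, or fill a call up. It gives the time, the measured TCP pose, the force, the opening and the grip force at its end, in the units of the state.
- manip.state(): the state, without advancing time (a new reading comes with each control period).
- grab_frame(name): name is "side" or "top" or "wrist"; returns the picture (420x560x3 uint8, blue, green, red); there is no depth.
- calibration(name): a dict with "camera_matrix" (3x3 intrinsics, pixels), "k1" (the pictures are not rectified: a ray, as slopes to the right and down, at radius r is drawn at 1 + k1 r^2 times it, then the intrinsics apply), "R" (3x3) and "t" (3): a world point X has camera coordinates R X + t. Camera axes: x right, y down, z forward; pixel columns grow to the right and rows downward; lengths in m; the calibration is good to about 2 mm. A picture is of the moment at which its call begins: read the wrist's pose just before it. calibration takes no time and is no camera call; for the wrist camera it gives the pose at the moment of the call.
- job_done(): hands the job in; it is judged then, once.
The state is a dict: "time": time; "joint_pos": joint angles; "joint_vel": joint speeds; "joint_efforts": joint torques, N m; "tool_pos": TCP position; "tool_rot": TCP orientation; "contact_force": force on the tool from outside, world axes, zero at the start; "ft_torque": the same for the moment, N m; "gripper_width": opening from 0.0 (shut) to 1.0 (fully open); "grasp_force": force on a finger pad.
Only numpy, scipy, OpenCV 4.12 (cv2) and the standard library are available. Lean on these libraries where they do the work, as an engineer would, in place of code of your own. Each camera call takes 0.05 s, during which the arm holds its last target. There are 200 camera calls.

### The job

Get the chocolate feed unit ready to pour: first push its strainer drawer fully home until it clicks into its catch, then take the crank handle of the handwheel, screw the feed valve clockwise shut to its stop, and from there back it off (counter-clockwise) exactly two full turns. The wheel has no lock, so finish still gripping the crank handle with the wheel standing still at two turns, hand ready on the feed. Leave the drawer seated and do not knock the chocolate cups, the cocoa tub or the piping nozzle around the unit.

Things in the scene. Friction and masses are not known exactly. Their poses are not given: they have to be found in the camera images.
- feed_unit: bench-top chocolate feed unit, fixed: a steel box 210 mm deep (x), 300 mm wide (y), deck 110 mm high. Origin at the centre of its footprint on the worktop; x points from its front to its back, y to the left as seen by someone facing its front, z up. Front face at x = -105 mm. The drawer is in the right half of the front (centre y = -75 mm), the valve wheel above the left half of the deck
- strainer_drawer (a joint): slide of the drawer, m: 0 = fully home (hard stop), grows as it comes out to the front (unit's -x), 0.085 at most. Pushing takes 1 to 2 N until 15 mm before home, where a sprung ball catch must be pushed over with about 7 N; once past 7 mm from home the catch draws the drawer in and holds it
- drawer_pull (a point): middle of the drawer's pull bar, which moves with it: a level dark bar 11 mm thick, 72 mm long along the unit's y, 74 mm above the worktop, its axis 26 mm in front of the drawer's front plate (118 mm wide, from 36 to 104 mm high); 137.5 mm in front of the unit's origin when home
- feed_wheel (a joint): angle of the valve's handwheel, rad, counted over all turns: 0 = shut, at its hard stop; grows counter-clockwise from above (opening), 22 at most; one turn is 6.283. Starts partly open. Turning takes about 0.12 N m plus 0.02 N m s/rad (3 to 4 N at the handle); it stays where left. At angle q the crank handle lies in direction pi + q in the unit's frame (0: to the front)
- wheel_axis (a point): point on the handwheel's vertical axis at the height of crank_grip, 236 mm above the worktop. Aluminium wheel, 117 mm across, rim top 198.5 mm and hub top 204.5 mm above the worktop; a threaded brass stem climbs out of the hub by 4 mm a turn as the valve opens, its tip 222 mm high at most
- crank_handle: black upright crank handle on the wheel's rim, its axis 52 mm from the wheel axis: a round grip 65 mm tall, 23 mm thick at most, spinning freely about its own vertical axis, so a hand can carry it round the circle without turning. Origin at the centre of its foot, 200.5 mm above the worktop
- crank_grip (a point): point on the crank handle's axis at the height to grip, 35.5 mm above its foot and 29.5 mm below its top
- spout_cup: open brown chocolate cup, 37 mm across and 29 mm high, standing on the drip plate under the spout; origin at the centre of its foot. Leave alone
- waiting_cup: second chocolate cup, 37 mm across and 29 mm high, standing on the worktop to the left of the drip plate; origin at the centre of its foot. Leave alone
- piping_nozzle: small pale steel piping nozzle, a cone 28 mm across and 36 mm high, standing on the worktop to the right of the unit; origin at the centre of its foot. Leave alone
- cocoa_tub: white tub of cocoa, 101 x 67 x 60 mm, standing on the worktop to the left of the unit; origin under its middle. Leave alone
- hopper_lid (a point): top of the knob on the lid of the upright steel hopper on the deck behind the drawer, 209 mm above the worktop; the hopper is 119 mm across, its lid 195 mm high. Fixed
- spout_tip (a point): mouth of the pouring spout, 49 mm above the worktop, 44 mm in front of the unit's front face; the spout is 16 mm thick and up to 93 mm high. Under it lies an 8 mm high steel drip plate, 85 x 100 mm. Fixed

How it is judged:
By the outcome, as a careful person would: the job done as asked, in the order asked, and still so for the second after the job is handed in, while the arm keeps its last pose, push and grip.
It also fails if it takes over 67 s, if anything falls off the work surface, if the arm or the gripper's body presses on something with over 40 N, if the wrist force passes 120 N, or if a joint passes its speed limit or range.

## Working session

There is one attempt and no reset: what is moved stays moved. The work goes in short steps, Python scripts to look and compute and a tool call to move; the robot and the scene stay as the last step left them, time stands still between calls to the robot, and variables do not carry over. Pictures are saved under pics/ and viewed, at most 10 in all, crops included, and the job is handed in when it is done.

Besides the shell and the picture viewer there is one more tool, called as name(argument=value, ...) on one line, values as JSON. send_rows: Moves the arm, as the interface text tells. Scaled input: -1 to 1 covers 15 cm each way for a shift and pi/4 rad each way for a turn. Its arguments: {"type":"object","properties":{"rows":{"type":"array","items":{"type":"object","properties":{"x":{"type":"number","minimum":-1,"maximum":1},"y":{"type":"number","minimum":-1,"maximum":1},"z":{"type":"number","minimum":-1,"maximum":1},"wx":{"type":"number","minimum":-1,"maximum":1},"wy":{"type":"number","minimum":-1,"maximum":1},"wz":{"type":"number","minimum":-1,"maximum":1},"hand":{"type":"number"}}}}},"required":["rows"]}

```bash
ls; mkdir -p pics; python3 - <<'E'
from plant import manip, grab_frame, calibration
import cv2,numpy as np
s=manip.state();print(s)
for n in("side","top"):
    cv2.imwrite(f"pics/{n}0.png",grab_frame(n));c=calibration(n);print(n,c)
E
```

```text
pics
{'time': 0.0, 'joint_pos': array([ 1.08698300e+00,  5.33248255e-02,  1.61434308e+00, -2.56509862e-05,
        1.47597655e+00, -1.18991094e-01]), 'joint_vel': array([ 0.00040744, -0.0014648 ,  0.00031887,  0.00151159,  0.00075385,
        0.0014686 ]), 'joint_efforts': array([-3.61760496e-03, -3.93681121e+01, -3.70176959e+01, -4.32929937e-04,
        7.23779565e-03,  1.48106415e-05]), 'tool_pos': array([0.22270906, 0.58333171, 0.24875351]), 'tool_rot': array([-2.92358605e-04,  1.81399910e-01,  9.83408877e-01, -9.83448565e-04]), 'contact_force': array([-0.44328211,  0.14881154, -0.42781101]), 'ft_torque': array([ 0.04834944, -0.04083815,  0.04506614]), 'grasp_force': 0.0, 'gripper_width': 0.9993761742100984}
side {'camera_matrix': array([[459.71448321,   0.        , 284.84991184],
       [  0.        , 459.71448321, 209.10549174],
       [  0.        ,   0.        ,   1.        ]]), 'k1': -0.07914048527118632, 'R': array([[-0.95872452, -0.28409804, -0.01164454],
       [-0.18972621,  0.66968419, -0.71800212],
       [ 0.21178116, -0.68615697, -0.6959435 ]]), 't': array([0.52594453, 0.29995984, 0.83543562])}
top {'camera_matrix': array([[516.87166313,   0.        , 274.87566385],
       [  0.        , 516.87166313, 211.34559858],
       [  0.        ,   0.        ,   1.        ]]), 'k1': -0.035965676271664845, 'R': array([[ 0.01725482, -0.99965476,  0.01981497],
       [-0.9846068 , -0.02043586, -0.1735852 ],
       [ 0.1739302 , -0.01651477, -0.98461949]]), 't': array([-0.13740769,  0.58161958,  1.0774978 ])}
```

View pics/side0.png

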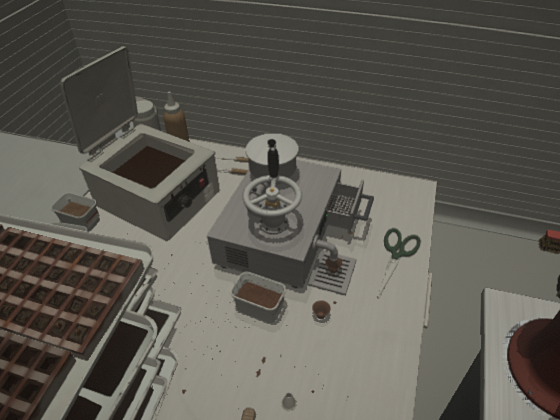

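View pics/top0.png

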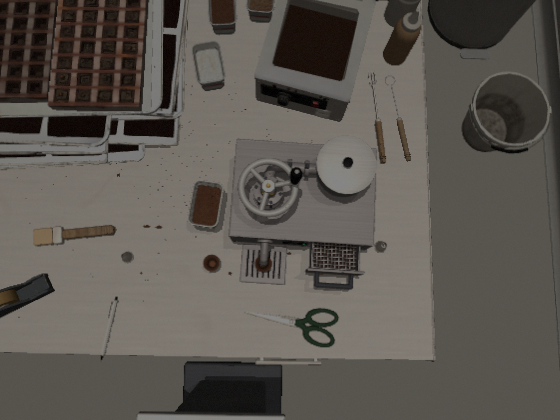

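The side view shows the unit with the wheel hub near (272,190), the crank handle at (272,155) and the drawer pull at about (368,208). In the top view the wheel hub is near (268,186), the crank top near (296,173), the hopper knob near (348,162) and the pull bar near (333,283). Next I measure these more closely.

```bash
cat > h.py <<'E'
import numpy as np, cv2
from plant import manip, grab_frame, calibration
from scipy.spatial.transform import Rotation as Ro
def ray(n,u,v,c=None):
    c=c or calibration(n); K=c["camera_matrix"]
    d=np.array([[c["k1"],0,0,0]])[0]
    p=cv2.undistortPoints(np.array([[[u,v]]],float),K,d)[0,0]
    return -c["R"].T@c["t"], c["R"].T@np.array([p[0],p[1],1])
def plane(n,u,v,z,c=None):
    o,d=ray(n,u,v,c); return o+d*(z-o[2])/d[2]
def proj(n,X,c=None):
    c=c or calibration(n)
    return cv2.projectPoints(np.array([X],float),cv2.Rodrigues(c["R"])[0],c["t"],c["camera_matrix"],np.array([c["k1"],0,0,0]))[0][0,0]
E
python3 - <<'E'
from h import *
im=cv2.imread("pics/top0.png")
c=cv2.resize(im[130:300,220:400],None,fx=4,fy=4,interpolation=cv2.INTER_CUBIC)
c=cv2.convertScaleAbs(c,alpha=1.8)[:600]
a=im[130:300,220:400]
cv2.imwrite("pics/topc.png",cv2.convertScaleAbs(cv2.resize(a,(635,600),interpolation=cv2.INTER_CUBIC),alpha=1.8))
dark=(a.max(2)<40).astype(np.uint8)
n,l,st,ce=cv2.connectedComponentsWithStats(dark)
for i in range(1,n):
    if st[i,4]>15: print(st[i]+[220,130,0,0,0],ce[i]+[220,130])
for nm,u,v,z in [("hub",268,186,.21),("crank",296,173,.2655),("knob",348,162,.209),("pull",333,283,.074),("dFL",229,244,.11),("dFR",375,244,.11),("dBL",236,140,.11),("dBR",376,146,.11)]:
    print(nm,plane("top",u,v,z).round(4))
E
```

```text
[343 158  10   9  70] [347.41428571 161.9       ]
[290 168  13  17 140] [295.28571429 176.07857143]
[316 173  39  24 133] [331.7443609  189.18045113]
[231 237  31   6 117] [244.86324786 239.32478632]
[269 239  43  10 176] [291.03409091 242.42045455]
[314 242  10   6  35] [318.77142857 244.25714286]
[325 243  21   5  59] [333.72881356 244.74576271]
[347 245  13  25  98] [354.67346939 253.5       ]
[361 246   9   4  25] [364.08 247.12]
[257 251  13  19  65] [263.64615385 262.95384615]
[306 270  54  16 105] [332.28571429 274.6       ]
hub [ 0.6047 -0.1098  0.21  ]
crank [ 0.617  -0.1594  0.2655]
knob [ 0.6554 -0.2623  0.209 ]
pull [ 0.4301 -0.2506  0.074 ]
dFL [ 0.5041 -0.0326  0.11  ]
dFR [ 0.5099 -0.3328  0.11  ]
dBL [ 0.726  -0.0402  0.11  ]
dBR [ 0.7199 -0.3386  0.11  ]
```

View pics/topc.png

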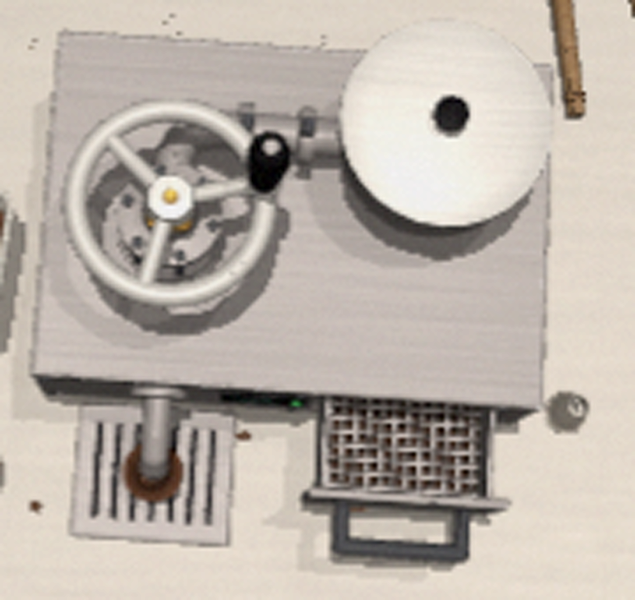

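Crop (scale 3.53): deck corners are at (62,33), (552,68), (540,410) and (37,375). The rim is centred near (172,202), the crank top at (268,147), the pull bar centre at (400,550) and the nozzle at (570,410), just right of the front right corner.

```bash
cat >> h.py <<'E'
E
python3 - <<'E'
from h import *
from scipy.optimize import least_squares
s=180/635
P=lambda x,y,z: plane("top",220+x*s,130+y*170/600,z)
c=[P(62,33,.11),P(552,68,.11),P(540,410,.11),P(37,375,.11)]
L=[(.105,.15),(.105,-.15),(-.105,-.15),(-.105,.15)]
def f(p):
    R=np.array([[np.cos(p[2]),-np.sin(p[2])],[np.sin(p[2]),np.cos(p[2])]])
    return np.concatenate([R@np.array(l)+p[:2]-q[:2] for l,q in zip(L,c)])
r=least_squares(f,[.61,-.18,0]);print(r.x,np.abs(r.fun).max(),r.fun.round(4))
p=r.x;R=np.array([[np.cos(p[2]),-np.sin(p[2])],[np.sin(p[2]),np.cos(p[2])]])
for nm,x,y,z in [("hub",170,197,.2045),("rim",172.5,202.5,.195),("crank",267,147,.2655),("knob",450,114,.207),("pull",400,550,.077),("pl",335,545,.077),("pr",468,552,.077),("nozz",570,407,.03),("spout",155,470,.05)]:
    X=P(x,y,z);print(nm,X.round(4),"unit",(R.T@(X[:2]-p[:2])).round(4))
# side check
for nm,u,v in[("hub",272,190),("cranktop",272,142),("pull",370,207)]:pass
X=P(172.5,202.5,.195);print(proj("side",X),"vs 272,196"); X=P(267,147,.2655);print(proj("side",X),"vs 272,142");print(proj("side",P(400,550,.077)))
im=cv2.imread("pics/side0.png")[120:300,190:400]
cv2.imwrite("pics/sidec.png",cv2.convertScaleAbs(cv2.resize(im,(700,600),interpolation=cv2.INTER_CUBIC),alpha=1.8))
E
```

```text
[ 0.6164017  -0.18672135 -0.04873651] 0.0033987896821861957 [ 0.0011  0.0015  0.0013 -0.0022 -0.0011 -0.0027 -0.0013  0.0034]
hub [ 0.6063 -0.1102  0.2045] unit [-0.0138  0.0759]
rim [ 0.6054 -0.1117  0.195 ] unit [-0.0146  0.0744]
crank [ 0.6195 -0.1588  0.2655] unit [0.0017 0.028 ]
knob [ 0.6554 -0.2617  0.207 ] unit [ 0.0426 -0.073 ]
pull [ 0.4241 -0.251   0.077 ] unit [-0.1889 -0.0736]
pl [ 0.4264 -0.2124  0.077 ] unit [-0.1885 -0.0349]
pr [ 0.4236 -0.2915  0.077 ] unit [-0.1874 -0.114 ]
nozz [ 0.5165 -0.3645  0.03  ] unit [-0.0911 -0.1825]
spout [ 0.4708 -0.1048  0.05  ] unit [-0.1494  0.0747]
[272.13251953 194.02060856] vs 272,196
[271.48135022 150.06687066] vs 272,142
[368.18294273 207.3952435 ]
```

View pics/sidec.png

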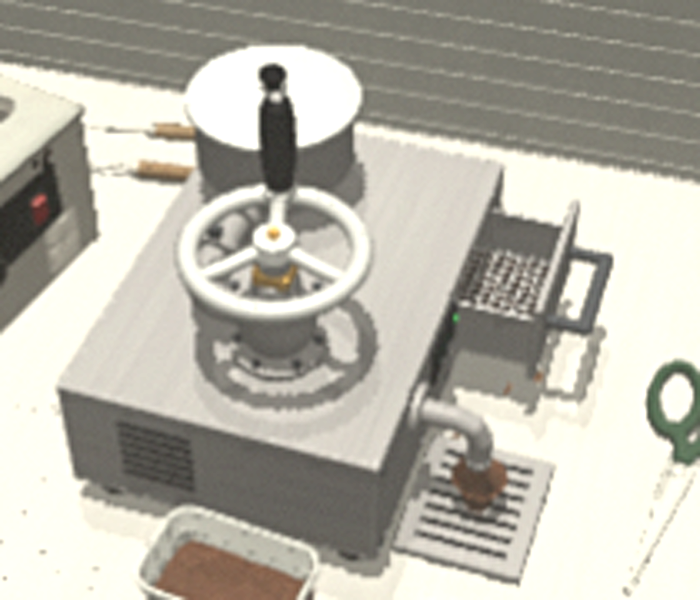

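The deck fit has residuals under 3.5 mm, the crank radius measures 50 mm against 52, and the side view agrees, so the unit pose is usable: about (0.616, -0.187) with yaw -0.049. I'll turn the tool so that tool x = -unit x and tool y = +unit y, then head for the drawer with the fingers shut.

send_rows(rows=[{"wz": -0.134,"hand": -1},{"wz": -0.134,"hand": -1},{"wz": -0.134,"hand": -1},{"x": -0.094,"y": -0.208,"hand": -1},{"x": -0.094,"y": -0.208,"hand": -1},{"x": -0.094,"y": -0.208,"hand": -1},{"x": -0.094,"y": -0.208,"hand": -1},{"x": -0.094,"y": -0.208,"hand": -1},{"x": -0.094,"y": -0.208,"hand": -1},{"x": -0.094,"y": -0.208,"hand": -1}])

```text
invalid input at $.rows[0]: expected keys x, y, z, wx, wy, wz, hand
```

send_rows(rows=[{"x": -0.094,"y": -0.208,"hand": -1},{"x": -0.094,"y": -0.208,"hand": -1},{"x": -0.094,"y": -0.208,"hand": -1},{"x": -0.094,"y": -0.208,"hand": -1},{"x": -0.094,"y": -0.208,"hand": -1},{"x": -0.094,"y": -0.208,"hand": -1},{"x": -0.094,"y": -0.208,"hand": -1},{"x": -0.094,"y": -0.208,"hand": -1},{"x": -0.094,"y": -0.208,"hand": -1},{"hand": -1}])

```text
invalid input at $.rows[0]: expected keys x, y, z, wx, wy, wz, hand
```

```bash
cat >> h.py <<'E'
O=np.array([.6164,-.1867]);TH=-.0487
RU=np.array([[np.cos(TH),-np.sin(TH)],[np.sin(TH),np.cos(TH)]])
def unit(X): return np.append(RU.T@(np.array(X[:2])-O),X[2])
def rep(tgt=None):
    s=manip.state();R=Ro.from_quat(np.roll(s["tool_rot"],-1)).as_matrix()
    u=unit(s["tool_pos"]);a=np.arctan2(R[1,0],R[0,0])
    print("t%.2f unit"%s["time"],u.round(4),"yaw err deg %.2f"%np.degrees((a-TH)%(2*np.pi)-np.pi),"tilt",(np.degrees(R[:2,2])).round(2),"F",(RU.T@s["contact_force"][:2]).round(1),s["contact_force"][2].round(1),"grip",round(s["gripper_width"]*85,1),s["grasp_force"].round(0),"q",s["joint_pos"].round(2))
    if tgt is not None:
        w=np.append(RU@np.array(tgt[:2])+O,tgt[2])-s["tool_pos"]
        print("tool delta norm",(R.T@w/.15).round(3))
E
python3 -c "
from h import *
rep((-.225,-.0736,.25))"
```

```text
Traceback (most recent call last):
  File "h.py", line 20, in rep
    print("t%.2f unit"%s["time"],u.round(4),"yaw err deg %.2f"%np.degrees((a-TH)%(2*np.pi)-np.pi),"tilt",(np.degrees(R[:2,2])).round(2),"F",(RU.T@s["contact_force"][:2]).round(1),s["contact_force"][2].round(1),"grip",round(s["gripper_width"]*85,1),s["grasp_force"].round(0),"q",s["joint_pos"].round(2))
                                                                                                                                                                                                                                                        ^^^^^^^^^^^^^^^^^^^^^^
AttributeError: 'float' object has no attribute 'round'
```

All seven keys are required in every row.

send_rows(rows=[{"x": 0,"y": 0,"z": 0,"wx": 0,"wy": 0,"wz": -0.134,"hand": -1},{"x": 0,"y": 0,"z": 0,"wx": 0,"wy": 0,"wz": -0.134,"hand": -1},{"x": 0,"y": 0,"z": 0,"wx": 0,"wy": 0,"wz": -0.134,"hand": -1},{"x": -0.094,"y": -0.208,"z": 0,"wx": 0,"wy": 0,"wz": 0,"hand": -1},{"x": -0.094,"y": -0.208,"z": 0,"wx": 0,"wy": 0,"wz": 0,"hand": -1},{"x": -0.094,"y": -0.208,"z": 0,"wx": 0,"wy": 0,"wz": 0,"hand": -1},{"x": -0.094,"y": -0.208,"z": 0,"wx": 0,"wy": 0,"wz": 0,"hand": -1},{"x": -0.094,"y": -0.208,"z": 0,"wx": 0,"wy": 0,"wz": 0,"hand": -1},{"x": -0.094,"y": -0.208,"z": 0,"wx": 0,"wy": 0,"wz": 0,"hand": -1},{"x": -0.094,"y": -0.208,"z": 0,"wx": 0,"wy": 0,"wz": 0,"hand": -1}])

```text
time: 0.93
tool_pos: [0.3108, 0.3592, 0.2494]
tool_rot: [-0.0, 0.024, 1.0, -0.0]
contact_force: [-0.1, 0.4, 0.8]
gripper_width: -0.004
grasp_force: 0.0
```

send_rows(rows=[{"x": -0.094,"y": -0.208,"z": 0,"wx": 0,"wy": 0,"wz": 0,"hand": -1},{"x": -0.094,"y": -0.208,"z": 0,"wx": 0,"wy": 0,"wz": 0,"hand": -1},{"x": -0.094,"y": -0.208,"z": 0,"wx": 0,"wy": 0,"wz": 0,"hand": -1},{"x": -0.094,"y": -0.208,"z": 0,"wx": 0,"wy": 0,"wz": 0,"hand": -1},{"x": -0.094,"y": -0.208,"z": 0,"wx": 0,"wy": 0,"wz": 0,"hand": -1},{"x": -0.094,"y": -0.208,"z": 0,"wx": 0,"wy": 0,"wz": 0,"hand": -1},{"x": -0.094,"y": -0.208,"z": 0,"wx": 0,"wy": 0,"wz": 0,"hand": -1},{"x": -0.094,"y": -0.208,"z": 0,"wx": 0,"wy": 0,"wz": 0,"hand": -1},{"x": -0.094,"y": -0.208,"z": 0,"wx": 0,"wy": 0,"wz": 0,"hand": -1},{"x": 0,"y": 0,"z": 0,"wx": 0,"wy": 0,"wz": 0,"hand": -1}])

```text
time: 1.77
tool_pos: [0.4249, 0.0698, 0.2497]
tool_rot: [0.0, 0.028, 1.0, -0.001]
contact_force: [-0.5, -0.5, 0.4]
gripper_width: -0.0
grasp_force: 0.0
```

```bash
sed -i 's/s\["grasp_force"\].round(0)/round(s["grasp_force"],1)/' h.py
python3 -c "
from h import *
rep((-.225,-.0736,.25))"
```

```text
t1.77 unit [-0.2038  0.2469  0.2497] yaw err deg -0.41 tilt [-0.   -0.13] F [-0.5 -0.5] 0.4 grip -0.0 0.0 q [-0.01 -0.44  2.04 -0.    1.54 -1.52]
tool delta norm [ 0.126 -2.137  0.003]
```

send_rows(rows=[{"x": 0.013,"y": -0.214,"z": 0,"wx": 0,"wy": 0,"wz": 0,"hand": -1},{"x": 0.013,"y": -0.214,"z": 0,"wx": 0,"wy": 0,"wz": 0,"hand": -1},{"x": 0.013,"y": -0.214,"z": 0,"wx": 0,"wy": 0,"wz": 0,"hand": -1},{"x": 0.013,"y": -0.214,"z": 0,"wx": 0,"wy": 0,"wz": 0,"hand": -1},{"x": 0.013,"y": -0.214,"z": 0,"wx": 0,"wy": 0,"wz": 0,"hand": -1},{"x": 0.013,"y": -0.214,"z": 0,"wx": 0,"wy": 0,"wz": 0,"hand": -1},{"x": 0.013,"y": -0.214,"z": 0,"wx": 0,"wy": 0,"wz": 0,"hand": -1},{"x": 0.013,"y": -0.214,"z": 0,"wx": 0,"wy": 0,"wz": 0,"hand": -1},{"x": 0.013,"y": -0.214,"z": 0,"wx": 0,"wy": 0,"wz": 0,"hand": -1},{"x": 0.013,"y": -0.214,"z": 0,"wx": 0,"wy": 0,"wz": 0,"hand": -1}])

```text
time: 2.6
tool_pos: [0.3881, -0.2463, 0.2496]
tool_rot: [-0.0, 0.024, 1.0, 0.0]
contact_force: [1.0, -0.7, -0.1]
gripper_width: -0.003
grasp_force: 0.0
```

send_rows(rows=[{"x": 0,"y": 0,"z": 0.17,"wx": 0,"wy": 0,"wz": 0,"hand": -1},{"x": 0,"y": 0,"z": 0.17,"wx": 0,"wy": 0,"wz": 0,"hand": -1},{"x": 0,"y": 0,"z": 0.17,"wx": 0,"wy": 0,"wz": 0,"hand": -1},{"x": 0,"y": 0,"z": 0.17,"wx": 0,"wy": 0,"wz": 0,"hand": -1},{"x": 0,"y": 0,"z": 0.17,"wx": 0,"wy": 0,"wz": 0,"hand": -1},{"x": 0,"y": 0,"z": 0.17,"wx": 0,"wy": 0,"wz": 0,"hand": -1},{"x": 0,"y": 0,"z": 0.16,"wx": 0,"wy": 0,"wz": 0,"hand": -1},{"x": 0,"y": 0,"z": 0,"wx": 0,"wy": 0,"wz": 0,"hand": -1},{"x": 0,"y": 0,"z": 0,"wx": 0,"wy": 0,"wz": 0,"hand": -1},{"x": 0,"y": 0,"z": 0,"wx": 0,"wy": 0,"wz": 0,"hand": -1}])

```text
time: 3.43
tool_pos: [0.3893, -0.2457, 0.0742]
tool_rot: [0.001, 0.024, 1.0, -0.0]
contact_force: [0.9, -0.9, 1.2]
gripper_width: 0.003
grasp_force: 0.0
```

```bash
python3 - <<'E'
from h import *
rep((-.16,-.0736,.072))
im=grab_frame("wrist");cv2.imwrite("pics/w1.png",im)
im=grab_frame("side")[170:290,280:420]
im=cv2.convertScaleAbs(cv2.resize(im,(700,600),interpolation=cv2.INTER_CUBIC),alpha=1.8);cv2.imwrite("pics/s1.png",im)
E
```

```text
t3.43 unit [-0.224  -0.07    0.0742] yaw err deg -0.00 tilt [ 0.07 -0.05] F [ 0.9 -0.8] 1.2 grip 0.3 0.0 q [-0.72 -0.17  2.14  0.    1.17 -2.25]
tool delta norm [-0.426 -0.024  0.015]
```

View pics/s1.png

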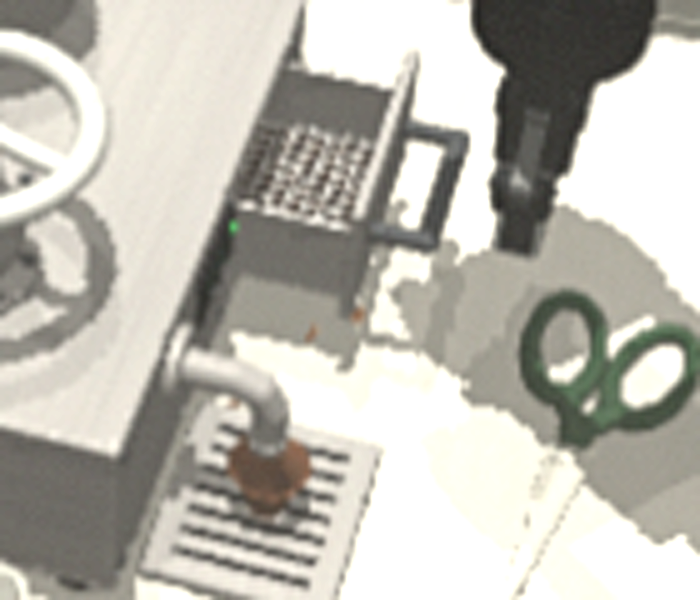

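The crop shows the shut fingers at about (520,220) standing just in front of the pull bar at (450,190), with the drip cup and spout well clear. Now I push.

send_rows(rows=[{"x": -0.033,"y": -0.003,"z": 0.002,"wx": 0,"wy": 0,"wz": 0,"hand": -1},{"x": -0.033,"y": -0.003,"z": 0.002,"wx": 0,"wy": 0,"wz": 0,"hand": -1},{"x": -0.033,"y": -0.003,"z": 0.002,"wx": 0,"wy": 0,"wz": 0,"hand": -1},{"x": -0.033,"y": -0.003,"z": 0,"wx": 0,"wy": 0,"wz": 0,"hand": -1},{"x": -0.033,"y": -0.003,"z": 0,"wx": 0,"wy": 0,"wz": 0,"hand": -1},{"x": -0.033,"y": -0.003,"z": 0,"wx": 0,"wy": 0,"wz": 0,"hand": -1},{"x": -0.033,"y": -0.003,"z": 0,"wx": 0,"wy": 0,"wz": 0,"hand": -1},{"x": -0.033,"y": -0.003,"z": 0,"wx": 0,"wy": 0,"wz": 0,"hand": -1},{"x": -0.033,"y": 0,"z": 0,"wx": 0,"wy": 0,"wz": 0,"hand": -1},{"x": -0.033,"y": 0,"z": 0,"wx": 0,"wy": 0,"wz": 0,"hand": -1}])

```text
time: 4.37
tool_pos: [0.4381, -0.2513, 0.0718]
tool_rot: [-0.0, 0.024, 1.0, 0.0]
contact_force: [-1.3, -0.2, -0.2]
gripper_width: 0.0
grasp_force: 0.6
```

send_rows(rows=[{"x": -0.014,"y": 0,"z": 0,"wx": 0,"wy": 0,"wz": 0,"hand": -1},{"x": -0.014,"y": 0,"z": 0,"wx": 0,"wy": 0,"wz": 0,"hand": -1},{"x": -0.014,"y": 0,"z": 0,"wx": 0,"wy": 0,"wz": 0,"hand": -1},{"x": -0.01,"y": 0,"z": 0,"wx": 0,"wy": 0,"wz": 0,"hand": -1},{"x": -0.01,"y": 0,"z": 0,"wx": 0,"wy": 0,"wz": 0,"hand": -1},{"x": -0.01,"y": 0,"z": 0,"wx": 0,"wy": 0,"wz": 0,"hand": -1},{"x": -0.01,"y": 0,"z": 0,"wx": 0,"wy": 0,"wz": 0,"hand": -1},{"x": 0,"y": 0,"z": 0,"wx": 0,"wy": 0,"wz": 0,"hand": -1},{"x": 0,"y": 0,"z": 0,"wx": 0,"wy": 0,"wz": 0,"hand": -1},{"x": 0,"y": 0,"z": 0,"wx": 0,"wy": 0,"wz": 0,"hand": -1}])

```text
time: 5.2
tool_pos: [0.4494, -0.2521, 0.072]
tool_rot: [-0.001, 0.024, 1.0, 0.0]
contact_force: [-4.3, -0.1, 2.9]
gripper_width: -0.001
grasp_force: 2.5
```

```bash
python3 -c "
from h import *
rep((-.154,-.0736,.072))"
```

```text
t5.20 unit [-0.1636 -0.0734  0.072 ] yaw err deg -0.02 tilt [-0.12  0.02] F [-4.3 -0.3] 2.9 grip -0.1 2.5 q [-0.66 -0.02  2.01 -0.    1.16 -2.18]
tool delta norm [-0.064 -0.001 -0.   ]
```

send_rows(rows=[{"x": -0.01,"y": 0,"z": 0,"wx": 0,"wy": 0,"wz": 0,"hand": -1},{"x": -0.01,"y": 0,"z": 0,"wx": 0,"wy": 0,"wz": 0,"hand": -1},{"x": -0.01,"y": 0,"z": 0,"wx": 0,"wy": 0,"wz": 0,"hand": -1},{"x": -0.01,"y": 0,"z": 0,"wx": 0,"wy": 0,"wz": 0,"hand": -1},{"x": -0.01,"y": 0,"z": 0,"wx": 0,"wy": 0,"wz": 0,"hand": -1},{"x": -0.01,"y": 0,"z": 0,"wx": 0,"wy": 0,"wz": 0,"hand": -1},{"x": 0,"y": 0,"z": 0,"wx": 0,"wy": 0,"wz": 0,"hand": -1},{"x": 0,"y": 0,"z": 0,"wx": 0,"wy": 0,"wz": 0,"hand": -1},{"x": 0,"y": 0,"z": 0,"wx": 0,"wy": 0,"wz": 0,"hand": -1},{"x": 0,"y": 0,"z": 0,"wx": 0,"wy": 0,"wz": 0,"hand": -1}])

```text
time: 6.03
tool_pos: [0.4593, -0.2526, 0.0722]
tool_rot: [0.0, 0.025, 1.0, -0.0]
contact_force: [0.1, 0.9, -0.8]
gripper_width: 0.001
grasp_force: 0.0
```

```bash
python3 -c "
from h import *
rep((-.154,-.0736,.072))"
```

```text
t6.03 unit [-0.1537 -0.0734  0.0722] yaw err deg -0.02 tilt [ 0.02 -0.01] F [0.  0.9] -0.8 grip 0.1 0.0 q [-0.64 -0.    1.99  0.    1.16 -2.17]
tool delta norm [ 0.002 -0.001  0.001]
```

The force dropped to zero, so the catch has drawn the drawer in. I press on a few mm more to feel the hard stop.

send_rows(rows=[{"x": -0.01,"y": 0,"z": 0,"wx": 0,"wy": 0,"wz": 0,"hand": -1},{"x": -0.01,"y": 0,"z": 0,"wx": 0,"wy": 0,"wz": 0,"hand": -1},{"x": -0.006,"y": 0,"z": 0,"wx": 0,"wy": 0,"wz": 0,"hand": -1},{"x": 0,"y": 0,"z": 0,"wx": 0,"wy": 0,"wz": 0,"hand": -1},{"x": 0,"y": 0,"z": 0,"wx": 0,"wy": 0,"wz": 0,"hand": -1},{"x": 0,"y": 0,"z": 0,"wx": 0,"wy": 0,"wz": 0,"hand": -1},{"x": 0,"y": 0,"z": 0,"wx": 0,"wy": 0,"wz": 0,"hand": -1},{"x": 0,"y": 0,"z": 0,"wx": 0,"wy": 0,"wz": 0,"hand": -1},{"x": 0,"y": 0,"z": 0,"wx": 0,"wy": 0,"wz": 0,"hand": -1},{"x": 0,"y": 0,"z": 0,"wx": 0,"wy": 0,"wz": 0,"hand": -1}])

```text
time: 6.87
tool_pos: [0.463, -0.2527, 0.0721]
tool_rot: [0.0, 0.025, 1.0, -0.0]
contact_force: [0.2, -0.5, -0.2]
gripper_width: -0.001
grasp_force: 0.0
```

```bash
python3 -c "
from h import *
rep((-.22,-.0736,.072))"
```

```text
t6.87 unit [-0.15   -0.0734  0.0721] yaw err deg -0.02 tilt [ 0. -0.] F [ 0.2 -0.4] -0.2 grip -0.1 0.0 q [-0.64  0.    1.98 -0.    1.16 -2.16]
tool delta norm [ 0.467 -0.001  0.001]
```

send_rows(rows=[{"x": -0.01,"y": 0,"z": 0,"wx": 0,"wy": 0,"wz": 0,"hand": -1},{"x": -0.01,"y": 0,"z": 0,"wx": 0,"wy": 0,"wz": 0,"hand": -1},{"x": -0.01,"y": 0,"z": 0,"wx": 0,"wy": 0,"wz": 0,"hand": -1},{"x": 0,"y": 0,"z": 0,"wx": 0,"wy": 0,"wz": 0,"hand": -1},{"x": 0,"y": 0,"z": 0,"wx": 0,"wy": 0,"wz": 0,"hand": -1},{"x": 0,"y": 0,"z": 0,"wx": 0,"wy": 0,"wz": 0,"hand": -1},{"x": 0,"y": 0,"z": 0,"wx": 0,"wy": 0,"wz": 0,"hand": -1},{"x": 0,"y": 0,"z": 0,"wx": 0,"wy": 0,"wz": 0,"hand": -1},{"x": 0,"y": 0,"z": 0,"wx": 0,"wy": 0,"wz": 0,"hand": -1},{"x": 0,"y": 0,"z": 0,"wx": 0,"wy": 0,"wz": 0,"hand": -1}])

```text
time: 7.7
tool_pos: [0.4638, -0.2527, 0.0719]
tool_rot: [-0.005, 0.024, 1.0, 0.001]
contact_force: [-16.7, 0.7, 10.5]
gripper_width: -0.002
grasp_force: 8.3
```

```bash
python3 - <<'E'
from h import *
rep((-.22,-.0736,.072))
im=grab_frame("side")[170:290,280:420]
im=cv2.convertScaleAbs(cv2.resize(im,(700,600),interpolation=cv2.INTER_CUBIC),alpha=1.8);cv2.imwrite("pics/s2.png",im)
E
```

```text
t7.70 unit [-0.1492 -0.0734  0.0719] yaw err deg 0.02 tilt [-0.61  0.1 ] F [-16.7  -0.1] 10.5 grip -0.1 8.3 q [-0.64  0.01  1.97 -0.01  1.17 -2.16]
tool delta norm [ 0.472 -0.001  0.004]
```

View pics/s2.png

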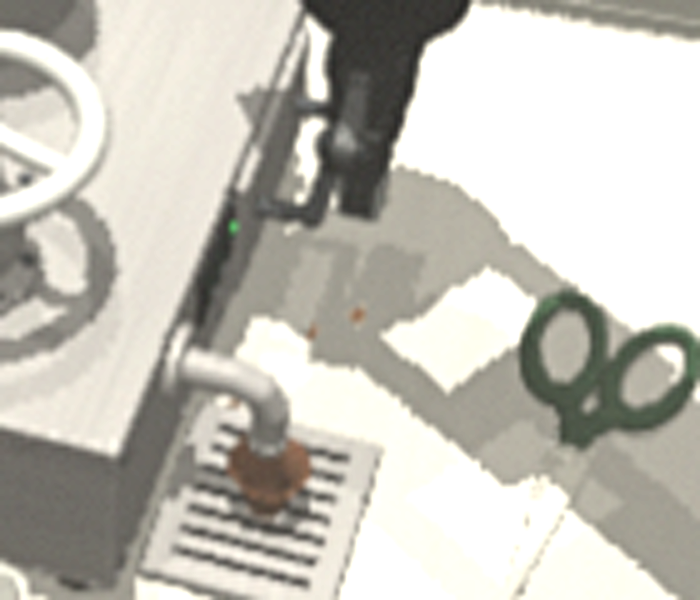

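The drawer front is flush and the hard stop gives 17 N, so the drawer is home. Back off and rise.

send_rows(rows=[{"x": 0.05,"y": 0,"z": 0,"wx": 0,"wy": 0,"wz": 0,"hand": -1},{"x": 0.1,"y": 0,"z": 0,"wx": 0,"wy": 0,"wz": 0,"hand": -1},{"x": 0.1,"y": 0,"z": 0,"wx": 0,"wy": 0,"wz": 0,"hand": -1},{"x": 0,"y": 0,"z": -0.2,"wx": 0,"wy": 0,"wz": 0,"hand": -1},{"x": 0,"y": 0,"z": -0.24,"wx": 0,"wy": 0,"wz": 0,"hand": -1},{"x": 0,"y": 0,"z": -0.24,"wx": 0,"wy": 0,"wz": 0,"hand": -1},{"x": 0,"y": 0,"z": -0.24,"wx": 0,"wy": 0,"wz": 0,"hand": -1},{"x": 0,"y": 0,"z": -0.24,"wx": 0,"wy": 0,"wz": 0,"hand": 0.1},{"x": 0,"y": 0,"z": -0.24,"wx": 0,"wy": 0,"wz": 0,"hand": 0.1},{"x": 0,"y": 0,"z": -0.24,"wx": 0,"wy": 0,"wz": 0,"hand": 0.1}])

```text
time: 8.58
tool_pos: [0.4299, -0.2509, 0.32]
tool_rot: [0.001, 0.024, 1.0, -0.0]
contact_force: [0.2, -0.4, -0.2]
gripper_width: 0.42
grasp_force: 0.0
```

```bash
python3 - <<'E'
from h import *
rep((.0017,.028,.32))
c=calibration("wrist");R=Ro.from_quat(np.roll(manip.state()["tool_rot"],-1)).as_matrix()
print("cam in tool",R.T@(-c["R"].T@c["t"]-manip.state()["tool_pos"]),"cam z in tool",(R.T@c["R"].T@[0,0,1]).round(2))
for X in [(0.6195,-.1588,.2655),(.606,-.111,.2)]: print(proj("wrist",X))
# drawer still home?
cv2.imwrite("pics/t2.png",grab_frame("top"))
E
```

```text
t8.58 unit [-0.1831 -0.0732  0.32  ] yaw err deg -0.01 tilt [ 0.06 -0.02] F [ 0.2 -0.4] -0.2 grip 35.7 0.0 q [-0.68 -0.29  1.81  0.    1.62 -2.2 ]
tool delta norm [-1.232e+00  6.750e-01  1.000e-03]
cam in tool [ 0.08126688  0.00031419 -0.12435055] cam z in tool [-0.31  0.    0.95]
[404.06586549 454.32554405]
[429.82220427 374.96212075]
```

send_rows(rows=[{"x": -0.095,"y": 0.068,"z": -0.013,"wx": 0,"wy": 0,"wz": 0,"hand": 0.1},{"x": -0.095,"y": 0.068,"z": -0.013,"wx": 0,"wy": 0,"wz": 0,"hand": 0.1},{"x": -0.095,"y": 0.068,"z": -0.013,"wx": 0,"wy": 0,"wz": 0,"hand": 0.1},{"x": -0.095,"y": 0.068,"z": -0.013,"wx": 0,"wy": 0,"wz": 0,"hand": 0.1},{"x": -0.095,"y": 0.068,"z": -0.013,"wx": 0,"wy": 0,"wz": 0,"hand": 0.1},{"x": -0.095,"y": 0.068,"z": -0.013,"wx": 0,"wy": 0,"wz": 0,"hand": 0.1},{"x": -0.095,"y": 0.068,"z": -0.013,"wx": 0,"wy": 0,"wz": 0,"hand": 0.1},{"x": -0.095,"y": 0.068,"z": -0.013,"wx": 0,"wy": 0,"wz": 0,"hand": 0.1},{"x": -0.095,"y": 0.068,"z": -0.013,"wx": 0,"wy": 0,"wz": 0,"hand": 0.1},{"x": 0,"y": 0,"z": 0,"wx": 0,"wy": 0,"wz": 0,"hand": 0.1}])

```text
time: 9.47
tool_pos: [0.5645, -0.1642, 0.3355]
tool_rot: [0.001, 0.023, 1.0, 0.0]
contact_force: [-0.7, 0.0, -0.5]
gripper_width: 0.551
grasp_force: 0.0
```

```bash
python3 - <<'E'
from h import *
rep((.0017,.028,.34))
c=calibration("wrist")
im=grab_frame("wrist");cv2.imwrite("pics/w2.png",im)
import pickle;pickle.dump(c,open("w2.pkl","wb"))
for X in [(0.6195,-.1588,.2655),(.606,-.111,.21)]: print(proj("wrist",X,c))
E
```

```text
t9.47 unit [-0.053   0.0199  0.3355] yaw err deg 0.12 tilt [0.07 0.04] F [-0.7 -0. ] -0.5 grip 46.8 0.0 q [-0.41 -0.07  1.6   0.    1.62 -1.93]
tool delta norm [-0.365  0.053 -0.03 ]
[290.06227825 307.19653782]
[343.02071632 252.94242336]
```

View pics/w2.png

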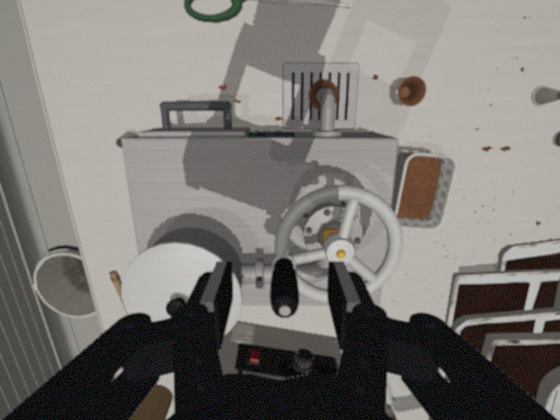

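Wrist view: the handle top is at about (286,307), the brass tip on the hub at (341,253), the rim centre at about (338,245) and the deck front corners at (127,135) and (397,138). The drawer is flush in its closed position, and the fingers straddle the handle laterally.

```bash
python3 - <<'E'
from h import *
import pickle;c=pickle.load(open("w2.pkl","rb"))
im=cv2.imread("pics/w2.png")
for nm,u,v,z in [("handle",286,307,.2655),("hub z.205",341,254,.205),("tip z.215",341,254,.215),("rim",338.5,245,.193),("FR",127,135,.11),("FL",397,138,.11)]:
    X=plane("wrist",u,v,z,c);print(nm,X.round(4),unit(X).round(4))
# stem tip height from two views
o1,d1=ray("wrist",341,254,c);o2,d2=ray("top",268.2,185.6)
A=np.stack([d1,-d2],1);t=np.linalg.lstsq(A,o2-o1,rcond=None)[0];print(o1+d1*t[0],o2+d2*t[1])
# rim contour fit: bright pixels
for name,f,cc,(u0,v0,u1,v1) in [("top","pics/t2.png",calibration("top"),(236,154,300,220)),("wrist","pics/w2.png",c,(265,180,410,310))]:
    g=cv2.imread(f)[v0:v1,u0:u1].max(2);m=(g>np.percentile(g,60)).astype(np.uint8)
    b=cv2.cvtColor(cv2.imread(f)[v0:v1,u0:u1],cv2.COLOR_BGR2GRAY)
    ys=np.argwhere(b>(125 if name=="top" else 150))
    if len(ys)>20:
        h=cv2.convexHull(ys[:,::-1].astype(np.int32));e=cv2.fitEllipse(h);print(name,e,plane(name,e[0][0]+u0,e[0][1]+v0,.192,cc).round(4))
E
```

```text
handle [ 0.6192 -0.1617  0.2655] [0.0016 0.0251 0.2655]
hub z.205 [ 0.6094 -0.1118  0.205 ] [-0.0106  0.0745  0.205 ]
tip z.215 [ 0.6044 -0.1137  0.215 ] [-0.0155  0.0724  0.215 ]
rim [ 0.6062 -0.1119  0.193 ] [-0.0138  0.0742  0.193 ]
FR [ 0.5053 -0.3247  0.11  ] [-0.1043 -0.1432  0.11  ]
FL [ 0.5219 -0.0353  0.11  ] [-0.1018  0.1466  0.11  ]
[ 0.60744638 -0.1125212   0.20893986] [ 0.60578067 -0.11021079  0.20855366]
top ((31.77789306640625, 32.44285202026367), (55.55033874511719, 56.733543395996094), 93.47651672363281) [ 0.6079 -0.1095  0.192 ]
wrist ((73.88693237304688, 79.75865173339844), (166.46206665039062, 186.69105529785156), 34.35345458984375) [ 0.6217 -0.1112  0.192 ]
```

send_rows(rows=[{"x": -0.121,"y": 0.015,"z": 0,"wx": 0,"wy": 0,"wz": 0,"hand": 0.1},{"x": -0.121,"y": 0.015,"z": 0,"wx": 0,"wy": 0,"wz": 0,"hand": 0.1},{"x": -0.121,"y": 0.014,"z": 0,"wx": 0,"wy": 0,"wz": 0,"hand": 0.1},{"x": 0,"y": 0,"z": 0.1,"wx": 0,"wy": 0,"wz": 0,"hand": 0.1},{"x": 0,"y": 0,"z": 0.13,"wx": 0,"wy": 0,"wz": 0,"hand": 0.1},{"x": 0,"y": 0,"z": 0.13,"wx": 0,"wy": 0,"wz": 0,"hand": 0.1},{"x": 0,"y": 0,"z": 0.13,"wx": 0,"wy": 0,"wz": 0,"hand": 0.1},{"x": 0,"y": 0,"z": 0.1,"wx": 0,"wy": 0,"wz": 0,"hand": 0.1},{"x": 0,"y": 0,"z": 0.07,"wx": 0,"wy": 0,"wz": 0,"hand": 0.1},{"x": 0,"y": 0,"z": 0,"wx": 0,"wy": 0,"wz": 0,"hand": 0.1}])

```text
time: 10.35
tool_pos: [0.6153, -0.1615, 0.2327]
tool_rot: [-0.003, 0.025, 1.0, 0.001]
contact_force: [0.1, 0.3, -0.4]
gripper_width: 0.553
grasp_force: 0.0
```

```bash
python3 - <<'E'
from h import *
rep((.0016,.0265,.236))
E
```

```text
t10.35 unit [-0.0024  0.0251  0.2327] yaw err deg -0.05 tilt [-0.32  0.11] F [0.1 0.3] -0.4 grip 47.0 0.0 q [-0.37  0.09  1.6  -0.    1.45 -1.89]
tool delta norm [-0.026  0.01  -0.022]
```

Correct a few mm and close.

send_rows(rows=[{"x": -0.013,"y": 0.005,"z": -0.011,"wx": 0,"wy": 0,"wz": 0,"hand": 0.1},{"x": -0.013,"y": 0.005,"z": -0.011,"wx": 0,"wy": 0,"wz": 0,"hand": 0.1},{"x": 0,"y": 0,"z": 0,"wx": 0,"wy": 0,"wz": 0,"hand": -1},{"x": 0,"y": 0,"z": 0,"wx": 0,"wy": 0,"wz": 0,"hand": -1},{"x": 0,"y": 0,"z": 0,"wx": 0,"wy": 0,"wz": 0,"hand": -1},{"x": 0,"y": 0,"z": 0,"wx": 0,"wy": 0,"wz": 0,"hand": -1},{"x": 0,"y": 0,"z": 0,"wx": 0,"wy": 0,"wz": 0,"hand": -1},{"x": 0,"y": 0,"z": 0,"wx": 0,"wy": 0,"wz": 0,"hand": -1},{"x": 0,"y": 0,"z": 0,"wx": 0,"wy": 0,"wz": 0,"hand": -1},{"x": 0,"y": 0,"z": 0,"wx": 0,"wy": 0,"wz": 0,"hand": -1}])

```text
time: 11.18
tool_pos: [0.6227, -0.1627, 0.2428]
tool_rot: [0.003, 0.025, 1.0, -0.003]
contact_force: [1.6, -6.5, 2.6]
gripper_width: 0.248
grasp_force: 58.5
```

```bash
python3 - <<'E'
from h import *
rep((.0016,.0265,.236))
im=grab_frame("wrist");cv2.imwrite("pics/w3.png",im)
E
```

```text
t11.18 unit [0.0051 0.0242 0.2428] yaw err deg -0.07 tilt [ 0.29 -0.31] F [ 1.9 -6.4] 2.6 grip 21.0 58.5 q [-0.37  0.1   1.58 -0.    1.46 -1.89]
tool delta norm [0.024 0.015 0.045]
```

View pics/w3.png

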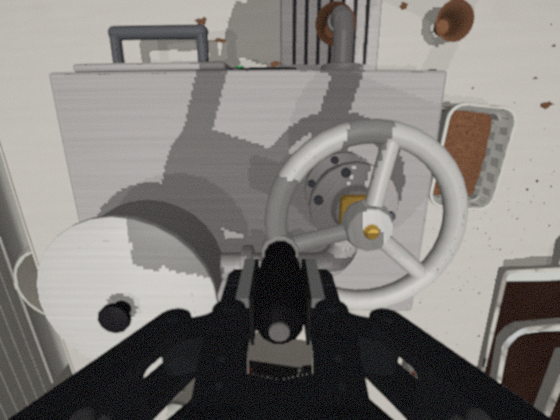

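The fingers hold the handle at 21 mm and 58 N, with the wheel rim and brass tip clear. The handle stands at about -71° in the unit frame, so shut (-180°) should be 109° clockwise if under one turn is open. Next I generate circle increments.

```bash
cat >> h.py <<'E'
def circ(a0,a1,n,r=.052,dz=0,dx=0,dy=0):
    a=np.radians(np.linspace(a0,a1,n+1));x=r*np.cos(a);y=r*np.sin(a)
    for p,q in zip(-np.diff(x)/.15,np.diff(y)/.15): print('{"x": %.3f, "y": %.3f}'%(p-dx/n/.15,q+dy/n/.15))
E
python3 -c "
from h import *
circ(-71,-161,10,dy=-.001)"
```

```text
{"x": 0.053, "y": -0.014}
{"x": 0.054, "y": -0.006}
{"x": 0.054, "y": 0.003}
{"x": 0.053, "y": 0.011}
{"x": 0.051, "y": 0.019}
{"x": 0.047, "y": 0.027}
{"x": 0.042, "y": 0.034}
{"x": 0.036, "y": 0.040}
{"x": 0.029, "y": 0.045}
{"x": 0.022, "y": 0.049}
```

send_rows(rows=[{"x": 0.053,"y": -0.014,"z": 0.002,"wx": 0,"wy": 0,"wz": 0,"hand": -1},{"x": 0.054,"y": -0.006,"z": 0.002,"wx": 0,"wy": 0,"wz": 0,"hand": -1},{"x": 0.054,"y": 0.003,"z": 0.002,"wx": 0,"wy": 0,"wz": 0,"hand": -1},{"x": 0.053,"y": 0.011,"z": 0.002,"wx": 0,"wy": 0,"wz": 0,"hand": -1},{"x": 0.051,"y": 0.019,"z": 0.002,"wx": 0,"wy": 0,"wz": 0,"hand": -1},{"x": 0.047,"y": 0.027,"z": 0,"wx": 0,"wy": 0,"wz": 0,"hand": -1},{"x": 0.042,"y": 0.034,"z": 0,"wx": 0,"wy": 0,"wz": 0,"hand": -1},{"x": 0.036,"y": 0.04,"z": 0,"wx": 0,"wy": 0,"wz": 0,"hand": -1},{"x": 0.029,"y": 0.045,"z": 0,"wx": 0,"wy": 0,"wz": 0,"hand": -1},{"x": 0.022,"y": 0.049,"z": 0,"wx": 0,"wy": 0,"wz": 0,"hand": -1}])

```text
time: 12.07
tool_pos: [0.5588, -0.1271, 0.2427]
tool_rot: [0.004, 0.025, 1.0, -0.002]
contact_force: [4.7, -1.8, 6.8]
gripper_width: 0.245
grasp_force: 59.6
```

```bash
cat >> h.py <<'E'
AX=np.array([-.0145,.0745])
def ang():
    u=unit(manip.state()["tool_pos"])[:2]-AX;print("ang %.1f r %.4f"%(np.degrees(np.arctan2(u[1],u[0])),np.hypot(*u)))
E
python3 -c "
from h import *
rep();ang();circ(-161,-200,10)"
```

```text
t12.07 unit [-0.0604  0.0568  0.2427] yaw err deg -0.05 tilt [ 0.47 -0.21] F [ 4.8 -1.6] 6.8 grip 20.8 59.6 q [-0.35 -0.07  1.75 -0.    1.46 -1.87]
ang -158.9 r 0.0492
{"x": 0.007, "y": 0.023}
{"x": 0.005, "y": 0.023}
{"x": 0.004, "y": 0.023}
{"x": 0.002, "y": 0.023}
{"x": 0.001, "y": 0.024}
{"x": -0.001, "y": 0.024}
{"x": -0.003, "y": 0.023}
{"x": -0.004, "y": 0.023}
{"x": -0.006, "y": 0.023}
{"x": -0.007, "y": 0.022}
```

send_rows(rows=[{"x": 0.007,"y": 0.023,"z": -0.002,"wx": 0,"wy": 0,"wz": 0,"hand": -1},{"x": 0.005,"y": 0.023,"z": -0.002,"wx": 0,"wy": 0,"wz": 0,"hand": -1},{"x": 0.004,"y": 0.023,"z": -0.002,"wx": 0,"wy": 0,"wz": 0,"hand": -1},{"x": 0.002,"y": 0.023,"z": -0.002,"wx": 0,"wy": 0,"wz": 0,"hand": -1},{"x": 0.001,"y": 0.024,"z": -0.002,"wx": 0,"wy": 0,"wz": 0,"hand": -1},{"x": -0.001,"y": 0.012,"z": 0,"wx": 0,"wy": 0,"wz": 0,"hand": -1},{"x": 0,"y": 0.012,"z": 0,"wx": 0,"wy": 0,"wz": 0,"hand": -1},{"x": 0,"y": 0,"z": 0,"wx": 0,"wy": 0,"wz": 0,"hand": -1},{"x": 0,"y": 0,"z": 0,"wx": 0,"wy": 0,"wz": 0,"hand": -1},{"x": 0,"y": 0,"z": 0,"wx": 0,"wy": 0,"wz": 0,"hand": -1}])

```text
time: 12.9
tool_pos: [0.5569, -0.1098, 0.2427]
tool_rot: [0.003, 0.026, 1.0, -0.006]
contact_force: [4.3, -15.2, 4.1]
gripper_width: 0.242
grasp_force: 59.7
```

```bash
python3 -c "
from h import *
rep();ang()"
```

```text
t12.90 unit [-0.0632  0.0739  0.2427] yaw err deg -0.14 tilt [ 0.35 -0.65] F [  5.1 -15. ] 4.1 grip 20.6 59.7 q [-0.32 -0.08  1.76 -0.01  1.46 -1.84]
ang -179.3 r 0.0487
```

The wheel is blocked with 15 N at -179°, exactly where shut must be (handle to the front). A 52 mm circle through the three measured points has its centre at unit (-0.0112, 0.0740) to within 0.3 mm. Next, I back off counter-clockwise by half turns.

```bash
sed -i 's/^AX=.*/AX=np.array([-.0112,.0740])/' h.py; python3 -c "
from h import *
ang();circ(-180,0,10)"
```

```text
ang -179.9 r 0.0520
{"x": -0.017, "y": -0.107}
{"x": -0.049, "y": -0.097}
{"x": -0.077, "y": -0.077}
{"x": -0.097, "y": -0.049}
{"x": -0.107, "y": -0.017}
{"x": -0.107, "y": 0.017}
{"x": -0.097, "y": 0.049}
{"x": -0.077, "y": 0.077}
{"x": -0.049, "y": 0.097}
{"x": -0.017, "y": 0.107}
```

send_rows(rows=[{"x": -0.024,"y": -0.129,"z": 0,"wx": 0,"wy": 0,"wz": 0,"hand": -1},{"x": -0.049,"y": -0.097,"z": 0,"wx": 0,"wy": 0,"wz": 0,"hand": -1},{"x": -0.077,"y": -0.077,"z": 0,"wx": 0,"wy": 0,"wz": 0,"hand": -1},{"x": -0.097,"y": -0.049,"z": 0,"wx": 0,"wy": 0,"wz": 0,"hand": -1},{"x": -0.107,"y": -0.017,"z": 0,"wx": 0,"wy": 0,"wz": 0,"hand": -1},{"x": -0.107,"y": 0.017,"z": 0,"wx": 0,"wy": 0,"wz": 0,"hand": -1},{"x": -0.097,"y": 0.049,"z": 0,"wx": 0,"wy": 0,"wz": 0,"hand": -1},{"x": -0.077,"y": 0.077,"z": 0,"wx": 0,"wy": 0,"wz": 0,"hand": -1},{"x": -0.049,"y": 0.097,"z": 0,"wx": 0,"wy": 0,"wz": 0,"hand": -1},{"x": -0.017,"y": 0.107,"z": 0,"wx": 0,"wy": 0,"wz": 0,"hand": -1}])

```text
time: 13.73
tool_pos: [0.6611, -0.1145, 0.2427]
tool_rot: [0.001, 0.025, 1.0, -0.001]
contact_force: [-8.3, -4.9, 10.8]
gripper_width: 0.237
grasp_force: 60.8
```

```bash
python3 -c "
from h import *
rep();ang()"
```

```text
t13.73 unit [0.0412 0.0743 0.2427] yaw err deg -0.09 tilt [ 0.09 -0.17] F [-8.1 -5.3] 10.8 grip 20.2 60.8 q [-0.28  0.16  1.51 -0.    1.47 -1.8 ]
ang 0.3 r 0.0524
```

send_rows(rows=[{"x": 0.024,"y": 0.107,"z": -0.005,"wx": 0,"wy": 0,"wz": 0,"hand": -1},{"x": 0.049,"y": 0.097,"z": -0.005,"wx": 0,"wy": 0,"wz": 0,"hand": -1},{"x": 0.077,"y": 0.077,"z": 0,"wx": 0,"wy": 0,"wz": 0,"hand": -1},{"x": 0.097,"y": 0.049,"z": 0,"wx": 0,"wy": 0,"wz": 0,"hand": -1},{"x": 0.107,"y": 0.017,"z": 0,"wx": 0,"wy": 0,"wz": 0,"hand": -1},{"x": 0.107,"y": -0.017,"z": 0,"wx": 0,"wy": 0,"wz": 0,"hand": -1},{"x": 0.097,"y": -0.049,"z": 0,"wx": 0,"wy": 0,"wz": 0,"hand": -1},{"x": 0.077,"y": -0.077,"z": 0,"wx": 0,"wy": 0,"wz": 0,"hand": -1},{"x": 0.049,"y": -0.097,"z": 0,"wx": 0,"wy": 0,"wz": 0,"hand": -1},{"x": 0.017,"y": -0.107,"z": 0,"wx": 0,"wy": 0,"wz": 0,"hand": -1}])

```text
time: 14.57
tool_pos: [0.5567, -0.1078, 0.2428]
tool_rot: [0.005, 0.024, 1.0, 0.0]
contact_force: [17.0, 1.7, -1.3]
gripper_width: 0.244
grasp_force: 59.9
```

```bash
python3 -c "
from h import *
rep();ang()"
```

```text
t14.57 unit [-0.0635  0.0759  0.2428] yaw err deg 0.01 tilt [0.57 0.04] F [16.9  2.5] -1.3 grip 20.7 59.9 q [-0.32 -0.09  1.76  0.    1.46 -1.85]
ang 177.9 r 0.0523
```

send_rows(rows=[{"x": -0.034,"y": -0.106,"z": 0,"wx": 0,"wy": 0,"wz": 0,"hand": -1},{"x": -0.048,"y": -0.096,"z": 0,"wx": 0,"wy": 0,"wz": 0,"hand": -1},{"x": -0.076,"y": -0.076,"z": 0,"wx": 0,"wy": 0,"wz": 0,"hand": -1},{"x": -0.095,"y": -0.048,"z": 0,"wx": 0,"wy": 0,"wz": 0,"hand": -1},{"x": -0.105,"y": -0.017,"z": 0,"wx": 0,"wy": 0,"wz": 0,"hand": -1},{"x": -0.105,"y": 0.017,"z": 0,"wx": 0,"wy": 0,"wz": 0,"hand": -1},{"x": -0.095,"y": 0.048,"z": 0,"wx": 0,"wy": 0,"wz": 0,"hand": -1},{"x": -0.076,"y": 0.076,"z": 0,"wx": 0,"wy": 0,"wz": 0,"hand": -1},{"x": -0.048,"y": 0.096,"z": 0,"wx": 0,"wy": 0,"wz": 0,"hand": -1},{"x": -0.017,"y": 0.106,"z": 0,"wx": 0,"wy": 0,"wz": 0,"hand": -1}])

```text
time: 15.4
tool_pos: [0.661, -0.1142, 0.2427]
tool_rot: [0.002, 0.025, 1.0, -0.001]
contact_force: [-2.1, -2.8, 6.7]
gripper_width: 0.244
grasp_force: 60.8
```

```bash
python3 -c "
from h import *
rep();ang();circ(0,160,10,r=.0515)"
```

```text
t15.40 unit [0.041  0.0745 0.2427] yaw err deg -0.10 tilt [ 0.19 -0.15] F [-1.9 -2.9] 6.7 grip 20.7 60.8 q [-0.28  0.16  1.51 -0.    1.47 -1.8 ]
ang 0.6 r 0.0522
{"x": 0.013, "y": 0.095}
{"x": 0.039, "y": 0.087}
{"x": 0.061, "y": 0.073}
{"x": 0.079, "y": 0.053}
{"x": 0.091, "y": 0.030}
{"x": 0.096, "y": 0.003}
{"x": 0.093, "y": -0.023}
{"x": 0.083, "y": -0.048}
{"x": 0.066, "y": -0.069}
{"x": 0.045, "y": -0.084}
```

send_rows(rows=[{"x": 0.013,"y": 0.095,"z": 0,"wx": 0,"wy": 0,"wz": 0,"hand": -1},{"x": 0.039,"y": 0.087,"z": 0,"wx": 0,"wy": 0,"wz": 0,"hand": -1},{"x": 0.061,"y": 0.073,"z": 0,"wx": 0,"wy": 0,"wz": 0,"hand": -1},{"x": 0.079,"y": 0.053,"z": 0,"wx": 0,"wy": 0,"wz": 0,"hand": -1},{"x": 0.091,"y": 0.03,"z": 0,"wx": 0,"wy": 0,"wz": 0,"hand": -1},{"x": 0.096,"y": 0.003,"z": 0,"wx": 0,"wy": 0,"wz": 0,"hand": -1},{"x": 0.093,"y": -0.023,"z": 0,"wx": 0,"wy": 0,"wz": 0,"hand": -1},{"x": 0.083,"y": -0.048,"z": 0,"wx": 0,"wy": 0,"wz": 0,"hand": -1},{"x": 0.066,"y": -0.069,"z": 0,"wx": 0,"wy": 0,"wz": 0,"hand": -1},{"x": 0.045,"y": -0.084,"z": 0,"wx": 0,"wy": 0,"wz": 0,"hand": -1}])

```text
time: 16.23
tool_pos: [0.5615, -0.0907, 0.2427]
tool_rot: [0.003, 0.024, 1.0, -0.0]
contact_force: [10.9, -1.4, 1.4]
gripper_width: 0.245
grasp_force: 60.2
```

```bash
python3 -c "
from h import *
rep();ang();circ(160,180,6)"
```

```text
t16.23 unit [-0.0595  0.0932  0.2427] yaw err deg 0.02 tilt [ 0.38 -0.02] F [11.  -0.9] 1.4 grip 20.8 60.2 q [-0.29 -0.08  1.76  0.    1.46 -1.81]
ang 158.3 r 0.0520
{"x": 0.006, "y": -0.019}
{"x": 0.005, "y": -0.019}
{"x": 0.004, "y": -0.020}
{"x": 0.003, "y": -0.020}
{"x": 0.002, "y": -0.020}
{"x": 0.001, "y": -0.020}
```

send_rows(rows=[{"x": 0.003,"y": -0.019,"z": 0,"wx": 0,"wy": 0,"wz": 0,"hand": -1},{"x": 0.003,"y": -0.019,"z": 0,"wx": 0,"wy": 0,"wz": 0,"hand": -1},{"x": 0.002,"y": -0.02,"z": 0,"wx": 0,"wy": 0,"wz": 0,"hand": -1},{"x": 0.001,"y": -0.02,"z": 0,"wx": 0,"wy": 0,"wz": 0,"hand": -1},{"x": 0,"y": -0.02,"z": 0,"wx": 0,"wy": 0,"wz": 0,"hand": -1},{"x": 0,"y": -0.02,"z": 0,"wx": 0,"wy": 0,"wz": 0,"hand": -1},{"x": 0,"y": 0,"z": 0,"wx": 0,"wy": 0,"wz": 0,"hand": -1},{"x": 0,"y": 0,"z": 0,"wx": 0,"wy": 0,"wz": 0,"hand": -1},{"x": 0,"y": 0,"z": 0,"wx": 0,"wy": 0,"wz": 0,"hand": -1},{"x": 0,"y": 0,"z": 0,"wx": 0,"wy": 0,"wz": 0,"hand": -1}])

```text
time: 17.07
tool_pos: [0.5573, -0.1076, 0.2427]
tool_rot: [-0.001, 0.024, 1.0, 0.0]
contact_force: [-6.0, 0.6, 10.4]
gripper_width: 0.247
grasp_force: 61.2
```

```bash
python3 -c "
from h import *
rep();ang()"
```

```text
t17.07 unit [-0.0628  0.0761  0.2427] yaw err deg 0.02 tilt [-0.17  0.06] F [-6.   0.3] 10.4 grip 21.0 61.2 q [-0.32 -0.08  1.75  0.    1.47 -1.84]
ang 177.6 r 0.0517
```

send_rows(rows=[{"x": 0.002,"y": -0.004,"z": -0.002,"wx": 0,"wy": 0,"wz": 0,"hand": -1},{"x": 0.002,"y": -0.004,"z": -0.002,"wx": 0,"wy": 0,"wz": 0,"hand": -1},{"x": 0.001,"y": -0.004,"z": -0.002,"wx": 0,"wy": 0,"wz": 0,"hand": -1},{"x": 0,"y": -0.004,"z": 0,"wx": 0,"wy": 0,"wz": 0,"hand": -1},{"x": 0,"y": 0,"z": 0,"wx": 0,"wy": 0,"wz": 0,"hand": -1},{"x": 0,"y": 0,"z": 0,"wx": 0,"wy": 0,"wz": 0,"hand": -1},{"x": 0,"y": 0,"z": 0,"wx": 0,"wy": 0,"wz": 0,"hand": -1},{"x": 0,"y": 0,"z": 0,"wx": 0,"wy": 0,"wz": 0,"hand": -1},{"x": 0,"y": 0,"z": 0,"wx": 0,"wy": 0,"wz": 0,"hand": -1},{"x": 0,"y": 0,"z": 0,"wx": 0,"wy": 0,"wz": 0,"hand": -1}])

```text
time: 17.9
tool_pos: [0.5571, -0.1095, 0.2427]
tool_rot: [-0.001, 0.024, 1.0, 0.001]
contact_force: [-1.3, 1.3, 5.7]
gripper_width: 0.244
grasp_force: 60.8
```

```bash
python3 -c "
from h import *
rep();ang()
from scipy.optimize import least_squares
P=np.array([(.0051,.0242),(-.0604,.0568),(-.0632,.0739),(.0412,.0743),(-.0635,.0759),(.041,.0745),(-.0595,.0932),(-.0628,.0761)])
r=least_squares(lambda p:np.hypot(*(P-p).T)-.052,[-.011,.074]);print(r.x,r.fun.round(4))"
```

```text
t17.90 unit [-0.063   0.0742  0.2427] yaw err deg 0.03 tilt [-0.08  0.12] F [-1.4  1.2] 5.7 grip 20.7 60.8 q [-0.33 -0.08  1.75  0.    1.47 -1.85]
ang 179.8 r 0.0518
[-0.01112332  0.07366067] [ 0.0001  0.0001  0.0001  0.0003  0.0004  0.0001  0.0002 -0.0003]
```

send_rows(rows=[{"x": 0,"y": -0.002,"z": -0.002,"wx": 0,"wy": 0,"wz": 0,"hand": -1},{"x": 0,"y": -0.002,"z": -0.002,"wx": 0,"wy": 0,"wz": 0,"hand": -1},{"x": 0,"y": 0,"z": 0,"wx": 0,"wy": 0,"wz": 0,"hand": -1},{"x": 0,"y": 0,"z": 0,"wx": 0,"wy": 0,"wz": 0,"hand": -1},{"x": 0,"y": 0,"z": 0,"wx": 0,"wy": 0,"wz": 0,"hand": -1},{"x": 0,"y": 0,"z": 0,"wx": 0,"wy": 0,"wz": 0,"hand": -1},{"x": 0,"y": 0,"z": 0,"wx": 0,"wy": 0,"wz": 0,"hand": -1},{"x": 0,"y": 0,"z": 0,"wx": 0,"wy": 0,"wz": 0,"hand": -1},{"x": 0,"y": 0,"z": 0,"wx": 0,"wy": 0,"wz": 0,"hand": -1},{"x": 0,"y": 0,"z": 0,"wx": 0,"wy": 0,"wz": 0,"hand": -1}])

```text
time: 18.73
tool_pos: [0.557, -0.1114, 0.2427]
tool_rot: [-0.001, 0.025, 1.0, 0.0]
contact_force: [-3.3, 3.1, 5.3]
gripper_width: 0.242
grasp_force: 60.7
```

```bash
python3 - <<'E'
from h import *
rep();ang()
cv2.imwrite("pics/w4.png",grab_frame("wrist"))
E
```

```text
t18.73 unit [-0.0629  0.0723  0.2427] yaw err deg -0.03 tilt [-0.11  0.03] F [-3.4  3. ] 5.3 grip 20.6 60.7 q [-0.33 -0.08  1.75 -0.    1.47 -1.85]
ang -178.1 r 0.0518
```

View pics/w4.png

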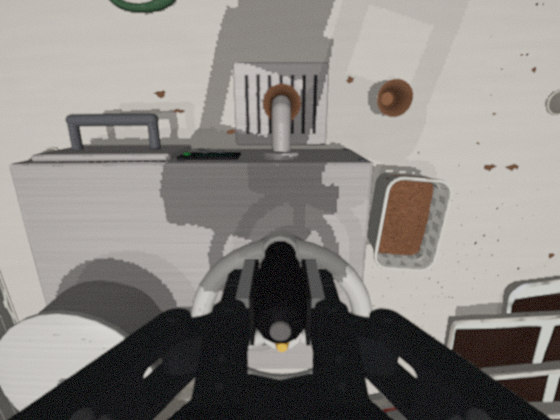

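The wheel crept on 1.6° past two turns. The picture shows the drawer flush at (110,150) and the cups, tub and spout untouched. I nudge back clockwise.

send_rows(rows=[{"x": 0.001,"y": 0.004,"z": 0,"wx": 0,"wy": 0,"wz": 0,"hand": -1},{"x": 0.001,"y": 0.004,"z": 0,"wx": 0,"wy": 0,"wz": 0,"hand": -1},{"x": 0.001,"y": 0.004,"z": 0,"wx": 0,"wy": 0,"wz": 0,"hand": -1},{"x": 0,"y": 0.002,"z": 0,"wx": 0,"wy": 0,"wz": 0,"hand": -1},{"x": 0,"y": 0,"z": 0,"wx": 0,"wy": 0,"wz": 0,"hand": -1},{"x": 0,"y": 0,"z": 0,"wx": 0,"wy": 0,"wz": 0,"hand": -1},{"x": 0,"y": 0,"z": 0,"wx": 0,"wy": 0,"wz": 0,"hand": -1},{"x": 0,"y": 0,"z": 0,"wx": 0,"wy": 0,"wz": 0,"hand": -1},{"x": 0,"y": 0,"z": 0,"wx": 0,"wy": 0,"wz": 0,"hand": -1},{"x": 0,"y": 0,"z": 0,"wx": 0,"wy": 0,"wz": 0,"hand": -1}])

```text
time: 19.62
tool_pos: [0.5571, -0.1094, 0.2427]
tool_rot: [-0.0, 0.025, 1.0, -0.0]
contact_force: [-4.0, -2.7, 2.8]
gripper_width: 0.244
grasp_force: 60.4
```

```bash
python3 -c "
from h import *
rep();ang()"
```

```text
t19.62 unit [-0.063   0.0743  0.2427] yaw err deg -0.02 tilt [-0.03 -0.  ] F [-3.9 -2.8] 2.8 grip 20.8 60.4 q [-0.32 -0.08  1.75 -0.    1.47 -1.85]
ang 179.7 r 0.0518
```

send_rows(rows=[{"x": 0,"y": -0.003,"z": 0,"wx": 0,"wy": 0,"wz": 0,"hand": -1},{"x": 0,"y": -0.003,"z": 0,"wx": 0,"wy": 0,"wz": 0,"hand": -1},{"x": 0,"y": 0,"z": 0,"wx": 0,"wy": 0,"wz": 0,"hand": -1},{"x": 0,"y": 0,"z": 0,"wx": 0,"wy": 0,"wz": 0,"hand": -1},{"x": 0,"y": 0,"z": 0,"wx": 0,"wy": 0,"wz": 0,"hand": -1},{"x": 0,"y": 0,"z": 0,"wx": 0,"wy": 0,"wz": 0,"hand": -1},{"x": 0,"y": 0,"z": 0,"wx": 0,"wy": 0,"wz": 0,"hand": -1},{"x": 0,"y": 0,"z": 0,"wx": 0,"wy": 0,"wz": 0,"hand": -1},{"x": 0,"y": 0,"z": 0,"wx": 0,"wy": 0,"wz": 0,"hand": -1},{"x": 0,"y": 0,"z": 0,"wx": 0,"wy": 0,"wz": 0,"hand": -1}])

```text
time: 20.45
tool_pos: [0.5571, -0.1102, 0.2427]
tool_rot: [-0.0, 0.025, 1.0, 0.0]
contact_force: [-3.3, 2.5, 1.6]
gripper_width: 0.246
grasp_force: 60.4
```

```bash
python3 -c "
from h import *
for i in range(4): rep();ang();grab_frame('top')"
```

```text
t20.45 unit [-0.0629  0.0735  0.2427] yaw err deg -0.02 tilt [-0.03  0.02] F [-3.4  2.4] 1.6 grip 20.9 60.4 q [-0.33 -0.08  1.75  0.    1.47 -1.85]
ang -179.5 r 0.0517
t20.50 unit [-0.0629  0.0735  0.2428] yaw err deg -0.02 tilt [-0.03  0.02] F [-4.3  2.2] 2.7 grip 20.7 60.4 q [-0.33 -0.08  1.75  0.    1.47 -1.85]
ang -179.4 r 0.0517
t20.55 unit [-0.0629  0.0735  0.2428] yaw err deg -0.02 tilt [-0.03  0.02] F [-4.9  3.4] 1.7 grip 20.8 60.4 q [-0.33 -0.08  1.75  0.    1.47 -1.85]
ang -179.4 r 0.0517
t20.60 unit [-0.0629  0.0735  0.2427] yaw err deg -0.02 tilt [-0.03  0.02] F [-4.8  2.9] 2.2 grip 20.6 60.4 q [-0.33 -0.08  1.75  0.    1.47 -1.85]
ang -179.5 r 0.0517
```

The wheel is at y = 0.0735 against a target of about 0.0737. I take the residual side load off and check that it stands still.

send_rows(rows=[{"x": 0,"y": 0.003,"z": 0,"wx": 0,"wy": 0,"wz": 0,"hand": -1},{"x": 0,"y": 0,"z": 0,"wx": 0,"wy": 0,"wz": 0,"hand": -1},{"x": 0,"y": 0,"z": 0,"wx": 0,"wy": 0,"wz": 0,"hand": -1},{"x": 0,"y": 0,"z": 0,"wx": 0,"wy": 0,"wz": 0,"hand": -1},{"x": 0,"y": 0,"z": 0,"wx": 0,"wy": 0,"wz": 0,"hand": -1},{"x": 0,"y": 0,"z": 0,"wx": 0,"wy": 0,"wz": 0,"hand": -1},{"x": 0,"y": 0,"z": 0,"wx": 0,"wy": 0,"wz": 0,"hand": -1},{"x": 0,"y": 0,"z": 0,"wx": 0,"wy": 0,"wz": 0,"hand": -1},{"x": 0,"y": 0,"z": 0,"wx": 0,"wy": 0,"wz": 0,"hand": -1},{"x": 0,"y": 0,"z": 0,"wx": 0,"wy": 0,"wz": 0,"hand": -1}])

```text
time: 21.48
tool_pos: [0.5571, -0.1101, 0.2428]
tool_rot: [-0.0, 0.025, 1.0, -0.0]
contact_force: [-5.2, -0.5, 0.9]
gripper_width: 0.245
grasp_force: 60.2
```

```bash
python3 -c "
from h import *
for i in range(3): rep();ang();grab_frame('top')
u=unit(manip.state()['tool_pos'])
from plant import job_done
if abs(u[1]-.0737)<.0006: print(job_done())"
```

```text
t21.48 unit [-0.0629  0.0736  0.2428] yaw err deg -0.03 tilt [-0.03 -0.03] F [-5.2 -0.8] 0.9 grip 20.9 60.2 q [-0.33 -0.08  1.75 -0.    1.47 -1.85]
ang -179.6 r 0.0517
t21.53 unit [-0.0629  0.0736  0.2428] yaw err deg -0.03 tilt [-0.02 -0.03] F [-4.5 -1.1] 1.1 grip 20.7 60.2 q [-0.33 -0.08  1.75 -0.    1.47 -1.85]
ang -179.5 r 0.0517
t21.58 unit [-0.0629  0.0736  0.2428] yaw err deg -0.03 tilt [-0.03 -0.03] F [-5.  -1.4] 0.8 grip 20.8 60.2 q [-0.33 -0.08  1.75 -0.    1.47 -1.85]
ang -179.5 r 0.0517
the job is handed in; nothing more can be done
None
```

The job is handed in (verdict not shown) at about 22 s: drawer latched home, valve shut to its stop then backed off two turns (within about 0.5° by my measurement, after a 2° overshoot I nudged back), wheel still, handle gripped.

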